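# Close the filter drawer and start the downdraft sanding box

## Task

The filter drawer of the downdraft sanding box was left open: push it fully home until it seats at its catch. Then start the box with the long bar switch: press the bar near its middle, so that both ends go down evenly, all the way to its stop, hold it there for about a second and let it spring back up. Leave the other things on the bench where they are.

Things in the scene. Friction and masses are not known exactly. Their poses are not given: they have to be found in the camera images.
- sanding_box: Downdraft sanding box: low grey box fixed to the bench, 260 mm wide, 270 mm deep, 90 mm high, with a slotted top; its filter drawer slides out of its front, towards the robot. Origin on the bench under the middle of its front edge; x points into the box, y along its front. A sanding block and a tape roll lie on its top, 50 mm or more behind the front edge.
- switch_base: Grey base plate of the bar switch, 115 x 240 mm, 14 mm thick, fixed to the bench. Origin on the bench under the middle of the bar; y along the bar, x towards the hinge line, 60 mm behind.
- drawer_front (a point): Centre of the outer face of the filter drawer's front, a plain upright aluminium plate 236 mm wide, 66 mm high (12 to 78 mm above the bench), 12 mm thick, with a flat dark finger-pull mark. The point is 45 mm above the bench and moves with the drawer. Its axes: x points into the box (the way the drawer closes), y along the front, z up.
- filter_drawer (a joint): How far the drawer stands out of the box, in m: 0 = home at its stop, face flush with the box; 0.15 = fully out; starts 0.06 to 0.11 out. About 1.5 N of friction; it stays where left. A sprung ball catch resists with up to about 9 N from 20 to 10 mm, then from about 7 mm draws the drawer home and keeps it there.
- bar_mid (a point): Middle of the top face of the switch's long black bar, 200 mm long, 26 mm wide, 18 mm thick, level, its top 59 mm above the bench when up. Two steel side arms carry it, hinged 60 mm behind it (the side away from the robot). The point moves with the bar. Axes when up: y along the bar, x towards its hinge, z up.
- bar_left (a point): Point on the bar's top face 90 mm from its middle, towards its +y end; moves with the bar.
- bar_right (a point): Point on the bar's top face 90 mm from its middle, towards its -y end; moves with the bar.
- bar_hinge (a joint): Swing of the bar about its hinge, in rad: 0 = up, 0.2 = down at its stop, when the bar's middle has gone down 12 mm. It is sprung: it starts to move at about 3 N on the bar's middle, reaches the stop at about 10 N, and comes back up by itself.
- bar_rock (a joint): Sideways rock of the bar, in rad: 0 = both ends level, positive = its -y end lower. Pressing away from the middle rocks it by about 0.08 rad per N m (10 N at 60 mm from the middle: 0.05 rad, one end point 9 mm lower than the other); it springs back level.
- sanding_block: Bystander: cork sanding block with a rubber foot, 120 x 70 x 34 mm, lying on top of the sanding box; origin at the centre of its underside.
- tape_roll: Bystander: roll of masking tape, 96 mm across, 25 mm high, lying flat on top of the sanding box; origin at the centre of its underside.
- knife: Bystander: utility knife, 157 mm long, 18 mm high, lying near one side of the bench; origin on its underside near its middle, x along it.
- steel_rule: Bystander: steel rule 300 x 30 x 4 mm lying flat between the sanding box and the switch, pointing away from the robot; origin at the centre of its underside, x along it.
- resin_can: Bystander: can 80 mm across and 120 mm high, standing to one side; origin at the centre of its underside.
- brush: Bystander: flat brush about 160 mm long lying to one side; origin on its underside, x along it.
- respirator: Bystander: half-mask with two round grey filters, about 200 mm wide and 70 mm high, to one side; origin at its underside between the filters.

How it is judged:
By the outcome, as a careful person would: the job done as asked, in the order asked, and still so for the second after the job is handed in, with the robot touching nothing.
It also fails if it takes over 54 s, if anything falls off the work surface, if the arm or the gripper's body presses on something with over 40 N, if the wrist force passes 120 N, or if a joint passes its speed limit or range.

## Robot

A 6-joint arm with a two-finger parallel gripper is mounted at the origin on the work surface. World frame = base frame: x ahead of the robot, y to its left, z up, the work surface at z = 0. Lengths are in m, angles in rad, forces in N, time in s.
With the tool pointing down it reaches from about 0.35 to 0.875 m from the base axis. Payload 4.2 kg.
Tool frame: the origin (TCP) lies at the very end of the fingers, on their centre line; the grasp point (between the pads) lies 19 mm behind it; z points along the fingers, y is the line along which they close (so a half turn about z gives the same grasp; the last joint's range is limited). The gripper opens to 87 mm and grips with 3 to 60 N. Pads are 19 mm wide; open, the fingers measure 117 mm over their backs; the gripper's body (75 mm by 190 mm) begins 51 mm behind the grasp point.
Start: joints at [1.452, 0.385, 0.008, 0, -1.194, -0.259], TCP at [0.231, 0.581, 0.223] pointing down, gripper open.
Joint ranges: [-3.14, 3.14], [-1.21, 2.06], [-1.07, 1.41], [-3.16, 2.05], [-2.99, -0.16], [-3.1, 3.1]. Speed limits (rad/s): [2.79, 2.79, 3.14, 3.14, 3.14, 3.14].

## Interface

Orientations are given as a unit quaternion [x, y, z, w].
In Python, from plant import sensors, optics, arm gives the robot as it stands.
- The arm moves only by the tool step_arm, never from a script. Its argument "moves" is a list of rows, each a list of 5 numbers: the opening in per cent of the stroke, from 0 (shut) to 100 (fully open), then the shift along the world's x, y, z in cm, then the turn about the world's z in rad. A call has 1 to 12 rows; each row shifts and turns the commanded pose from where the row before left it; what a row does not reach is not made up. A row lasts 1/8 s, in which the tool goes at most 62.5 mm and 10.7 degrees, less where a joint would pass 70% of its speed; a pose out of reach is approached as far as the arm can. A call with a gripper value outside its range is refused whole. The fingers move at their own pace and stop on an object; the grip force is fixed at half the most. Time passes only in rows, so rows that do not move let the fingers close. It gives the time, the measured TCP pose, the force, the opening and the grip force at its end, in the units of the state.
- sensors.observe(): the state, without advancing time (a new reading comes with each control period).
- optics.read_camera(name): name is "side" or "top" or "wrist"; returns the picture (480x640x3 uint8, blue, green, red); there is no depth.
- optics.camera_params(name): a dict with "camera_matrix" (3x3 intrinsics, pixels), "T" (4x4, takes a point from camera to world coordinates); the wrist camera has in their place "tool_from_camera" (4x4, takes a point from camera to tool coordinates, whose origin is the TCP and whose axes are the flange's). Camera axes: x right, y down, z forward; pixel columns grow to the right and rows downward; lengths in m; the calibration is good to about 2 mm. A picture is of the moment at which its call begins: read the wrist's pose just before it. camera_params takes no time and is no camera call.
- arm.finish_job(): hands the job in; it is judged then, once.
The state is a dict: "t": time; "joint_pos": joint angles; "qd": joint speeds; "joint_torque": joint torques, N m; "position": TCP position; "ee_rot": TCP orientation; "contact_force": force on the tool from outside, world axes, zero at the start; "torque": the same for the moment, N m; "width": finger opening in m; "gripper_force": force on a finger pad.
Only numpy, scipy, OpenCV 4.12 (cv2) and the standard library are available. Lean on these libraries where they do the work, as an engineer would, in place of code of your own. Each camera call takes 0.05 s, during which the arm holds its last target. There are 200 camera calls.

## Working session

There is one attempt and no reset: what is moved stays moved. The work goes in short steps, Python scripts to look and compute and a tool call to move; the robot and the scene stay as the last step left them, time stands still between calls to the robot, and variables do not carry over. Pictures are saved under pics/ and viewed, at most 10 in all, crops included, and the job is handed in when it is done.

Besides the shell and the picture viewer there is one more tool, called after "Request:" by a JSON object that holds its "fn" and its "kwargs", one argument or row to a line. step_arm: Moves the arm, as the interface text tells. Its arguments: {"type":"object","properties":{"moves":{"type":"array","items":{"type":"array","items":{"type":"number"}}}},"required":["moves"]}

```bash
mkdir -p pics; python3 - <<'E'
from plant import sensors, optics
import cv2,numpy as np
for n in("top","side"):
    cv2.imwrite(f"pics/{n}0.png",optics.read_camera(n)); p=optics.camera_params(n); print(n,np.round(p["camera_matrix"],1).tolist(),np.round(p["T"],3).tolist())
s=sensors.observe();print(s)
E
```

```text
top [[543.6, 0.0, 322.0], [0.0, 543.6, 241.6], [0.0, 0.0, 1.0]] [[0.012, -0.981, 0.195, 0.25], [-1.0, -0.008, 0.022, -0.017], [-0.02, -0.196, -0.98, 1.598], [0.0, 0.0, 0.0, 1.0]]
side [[436.6, 0.0, 323.0], [0.0, 436.6, 244.5], [0.0, 0.0, 1.0]] [[0.858, -0.252, 0.447, 0.121], [-0.513, -0.425, 0.746, -0.743], [0.002, -0.869, -0.494, 0.595], [0.0, 0.0, 0.0, 1.0]]
{'t': 0.1, 'joint_pos': array([ 1.45161029e+00,  3.85461767e-01,  6.75685893e-03, -4.37753620e-04,
       -1.19400868e+00, -2.58611798e-01]), 'qd': array([-0.00187081, -0.00046755,  0.00322769,  0.00223616,  0.00040997,
        0.00146802]), 'joint_torque': array([ 1.23258571e-03, -3.91690743e+01,  1.87935555e+01,  4.23192054e+00,
        1.34764754e-02, -7.13417080e-05]), 'position': array([0.23032421, 0.58042591, 0.22157718]), 'ee_rot': array([ 9.82195956e-01, -1.87856713e-01, -1.36176757e-04,  9.70472027e-04]), 'contact_force': array([ 0.26207596, -0.96771171, -0.31110846]), 'torque': array([0.00736337, 0.03617766, 0.04318372]), 'gripper_force': 0.0, 'width': 0.08715522817674058}
```

View pics/top0.png

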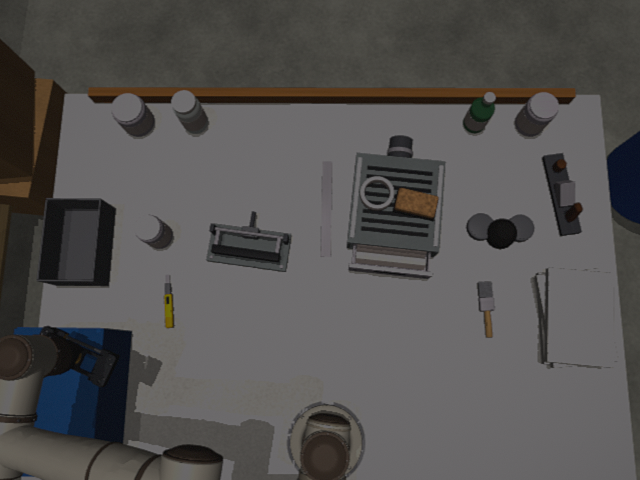

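View pics/side0.png

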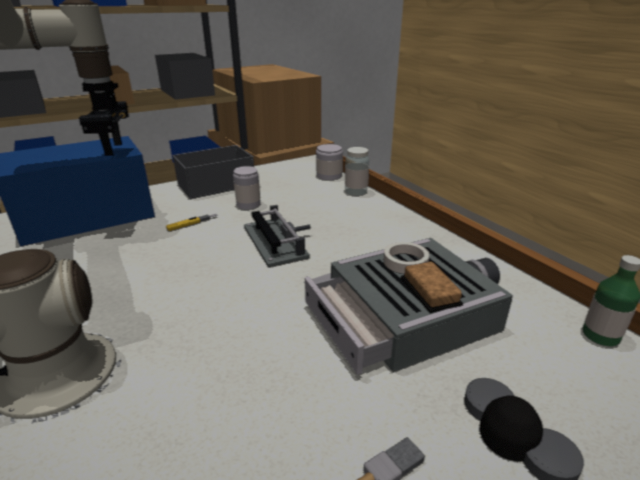

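The top view shows the drawer front at about (349,271)–(431,277), with the box front edge behind it at about (348,248)–(440,254). The black bar runs about (216,244)–(281,260). I'll enlarge the top view for exact edges.

```bash
python3 - <<'E'
import cv2,numpy as np
im=cv2.imread("pics/top0.png")[195:290,200:450]
im=cv2.convertScaleAbs(im,alpha=1.6,beta=10)
cv2.imwrite("pics/crop.png",cv2.resize(im,None,fx=3.2,fy=3.2,interpolation=cv2.INTER_CUBIC))
E
cat > h.py <<'E'
import numpy as np
from plant import optics
def ray(n,u,v,z):
    p=optics.camera_params(n);K=np.array(p["camera_matrix"]);T=np.array(p["T"])
    d=T[:3,:3]@np.linalg.solve(K,[u,v,1.]);o=T[:3,3]
    return o+d*(z-o[2])/d[2]
E
```

```text
(no output)
```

View pics/crop.png

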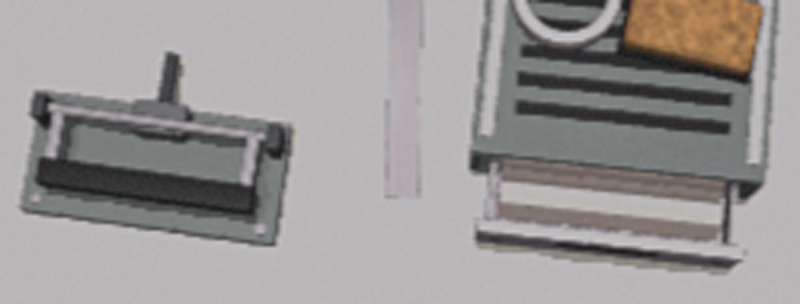

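Crop shows the bar top centred at about (146,184), the drawer plate's outer top edge at (476,232)–(741,260), and the box's front top edge at about (470,153)–(764,184).

```bash
python3 - <<'E'
from h import *
for n,u,v,z in[("dL",476,232,.078),("dR",741,260,.078),("boxL",470,153,.09),("boxR",764,184,.09),("bar",146,184,.059),("barL",40,157,.059),("barR",253,185,.059),("ruleNear",403,197,.004),("tape",568,5,.115),("blockNear",685,72,.09)]:
    print(n,np.round(ray("top",200+u/3.2,195+v/3.2,z),4))
E
```

```text
dL [ 0.4791 -0.0604  0.078 ]
dR [ 0.4563 -0.2925  0.078 ]
boxL [ 0.5477 -0.0546  0.09  ]
boxR [ 0.522  -0.3123  0.09  ]
bar [0.523  0.2364 0.059 ]
barL [0.5471 0.3336 0.059 ]
barR [0.5229 0.1397 0.059 ]
ruleNear [0.5225 0.0054 0.004 ]
tape [ 0.6765 -0.14    0.115 ]
blockNear [ 0.6226 -0.2454  0.09  ]
```

Request:
{"fn": "step_arm", "kwargs": {
  "moves": [
    [0, 2.75, -3.5, 0, 0.035],
    [0, 2.75, -3.5, 0, 0.035],
    [0, 2.75, -3.5, 0, 0.035],
    [0, 2.75, -3.5, 0, 0.035],
    [0, 2.75, -3.5, 0, 0.035],
    [0, 2.75, -3.5, 0, 0.035],
    [0, 2.75, -3.5, 0, 0.035],
    [0, 2.75, -3.5, 0, 0.035]
  ]
}}

```text
t: 1.1
position: [0.451, 0.2995, 0.2222]
ee_rot: [0.999, -0.048, -0.0, 0.0]
contact_force: [0.2, 1.2, 0.0]
width: 0.0147
gripper_force: 0.0
```

Request:
{"fn": "step_arm", "kwargs": {
  "moves": [
    [0, -0.25, -4, 0, 0],
    [0, -0.25, -4, 0, 0],
    [0, -0.25, -4, 0, 0],
    [0, -0.25, -4, 0, 0],
    [0, -0.25, -4, 0, 0],
    [0, -0.25, -4, 0, 0],
    [0, -0.25, -4, 0, 0],
    [0, -0.25, -4, 0, 0],
    [0, -0.25, -4, 0, 0],
    [0, -0.25, -4, 0, 0],
    [0, -0.25, -4, 0, 0],
    [0, -0.25, -3, 0, 0]
  ]
}}

```text
t: 2.6
position: [0.4199, -0.1705, 0.2222]
ee_rot: [0.999, -0.049, -0.0, -0.0]
contact_force: [0.1, 0.0, 0.2]
width: 0.0007
gripper_force: 0.0
```

Request:
{"fn": "step_arm", "kwargs": {
  "moves": [
    [0, 0, 0, -4, 0],
    [0, 0, 0, -4, 0],
    [0, 0, 0, -4, 0],
    [0, 0, 0, -3, 0],
    [0, 0, 0, -1.7, 0],
    [0, 1, -0.1, 0, 0],
    [0, 1, -0.1, 0, 0],
    [0, 0.5, 0, 0, 0],
    [0, 0.5, 0, 0, 0],
    [0, 0.5, -0.1, 0, 0]
  ]
}}

```text
t: 3.85
position: [0.4559, -0.1721, 0.0559]
ee_rot: [0.999, -0.049, 0.0, -0.0]
contact_force: [-0.4, -0.1, -0.5]
width: 0.0007
gripper_force: 0.0
```

```bash
python3 - <<'E'
from plant import optics
import cv2
im=optics.read_camera("side")[200:420,200:540]
cv2.imwrite("pics/s1.png",cv2.resize(im,None,fx=2,fy=2))
E
```

```text
(no output)
```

View pics/s1.png

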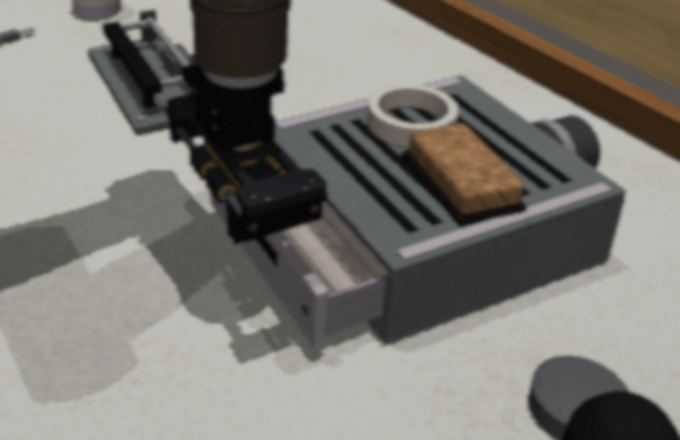

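The gripper is right at the drawer face with its long side parallel to the front. The body clears the block and roll. Pushing now.

Request:
{"fn": "step_arm", "kwargs": {
  "moves": [
    [0, 0.6, -0.06, 0, 0],
    [0, 0.6, -0.06, 0, 0],
    [0, 0.6, -0.06, 0, 0],
    [0, 0.6, -0.06, 0, 0],
    [0, 0.6, -0.06, 0, 0],
    [0, 0.6, -0.06, 0, 0]
  ]
}}

```text
t: 4.65
position: [0.4918, -0.1757, 0.0554]
ee_rot: [0.999, -0.049, -0.0, -0.0]
contact_force: [-2.5, 0.2, 0.1]
width: 0.0002
gripper_force: 0.9
```

Request:
{"fn": "step_arm", "kwargs": {
  "moves": [
    [0, 0.4, -0.04, 0, 0],
    [0, 0.4, -0.04, 0, 0],
    [0, 0.4, -0.04, 0, 0],
    [0, 0.4, -0.04, 0, 0]
  ]
}}

```text
t: 5.15
position: [0.5076, -0.1773, 0.0555]
ee_rot: [0.999, -0.049, -0.0, -0.0]
contact_force: [-2.4, 0.2, -0.7]
width: 0.0003
gripper_force: 0.8
```

Request:
{"fn": "step_arm", "kwargs": {
  "moves": [
    [0, 0.3, -0.03, 0, 0],
    [0, 0.3, -0.03, 0, 0]
  ]
}}

```text
t: 5.4
position: [0.5095, -0.1776, 0.0551]
ee_rot: [0.999, -0.049, -0.005, -0.0]
contact_force: [-12.5, 2.8, 8.9]
width: 0.0002
gripper_force: 6.0
```

Request:
{"fn": "step_arm", "kwargs": {
  "moves": [
    [0, 0.3, -0.03, 0, 0],
    [0, 0.3, -0.03, 0, 0]
  ]
}}

```text
t: 5.65
position: [0.5153, -0.1782, 0.0548]
ee_rot: [0.999, -0.049, -0.004, -0.0]
contact_force: [-7.0, -0.5, -0.8]
width: 0.0003
gripper_force: 3.5
```

Request:
{"fn": "step_arm", "kwargs": {
  "moves": [
    [0, 0.3, -0.03, 0, 0],
    [0, 0.3, -0.03, 0, 0]
  ]
}}

```text
t: 5.9
position: [0.5274, -0.1792, 0.0561]
ee_rot: [0.999, -0.049, 0.002, 0.0]
contact_force: [0.6, 0.5, -0.9]
width: 0.0007
gripper_force: 1.7
```

Request:
{"fn": "step_arm", "kwargs": {
  "moves": [
    [0, 0.2, -0.02, 0, 0],
    [0, 0.2, -0.02, 0, 0]
  ]
}}

```text
t: 6.15
position: [0.5272, -0.1793, 0.0553]
ee_rot: [0.999, -0.049, -0.003, -0.0]
contact_force: [-9.6, 2.1, 5.6]
width: 0.0005
gripper_force: 4.4
```

Request:
{"fn": "step_arm", "kwargs": {
  "moves": [
    [0, 0.2, -0.02, 0, 0],
    [0, 0, 0, 0, 0]
  ]
}}

```text
t: 6.4
position: [0.5271, -0.1793, 0.055]
ee_rot: [0.999, -0.049, -0.005, -0.0]
contact_force: [-11.4, 2.2, 6.9]
width: 0.0003
gripper_force: 5.2
```

Drawer stopped solidly while the force rose, so it's at its stop. Backing off, rising and checking by camera.

Request:
{"fn": "step_arm", "kwargs": {
  "moves": [
    [0, -1.5, 0.1, 0, 0],
    [0, -3, 0.3, 0, 0],
    [0, 0, 0, 4, 0],
    [0, 0, 0, 4, 0],
    [0, 0, 0, 2, 0],
    [0, 0, 4.5, 0, 0],
    [0, 0, 4.5, 0, 0],
    [0, 0, 4.5, 0, 0],
    [0, 0.5, 4.5, 0, 0],
    [0, 0.5, 4.5, 0, 0],
    [0, 0.5, 4.5, 0, 0],
    [0, 0.5, 4.5, 0, -0.026]
  ]
}}

```text
t: 7.9
position: [0.5073, 0.1414, 0.1561]
ee_rot: [0.998, -0.062, 0.002, -0.001]
contact_force: [0.6, -1.5, 1.3]
width: 0.0004
gripper_force: 0.0
```

```bash
python3 - <<'E'
from plant import optics
import cv2,numpy as np
a=optics.read_camera("side")[200:420,280:540]
b=optics.read_camera("top")[195:290,200:450]
im=np.full((580,760,3),0,np.uint8)
a=cv2.resize(a,(340,288));im[:288,:340]=a
b=cv2.convertScaleAbs(b,alpha=1.6,beta=10);b=cv2.resize(b,(760,289),interpolation=cv2.INTER_CUBIC);im[289:578]=b
cv2.imwrite("pics/s2.png",im)
p=optics.camera_params("wrist");print(np.round(p["camera_matrix"],1).tolist(),np.round(p["tool_from_camera"],3).tolist())
E
```

```text
[[352.1, 0.0, 316.5], [0.0, 352.1, 243.3], [0.0, 0.0, 1.0]] [[-0.0, -0.959, -0.283, 0.077], [1.0, -0.0, 0.0, 0.0], [-0.0, -0.283, 0.959, -0.162], [0.0, 0.0, 0.0, 1.0]]
```

View pics/s2.png

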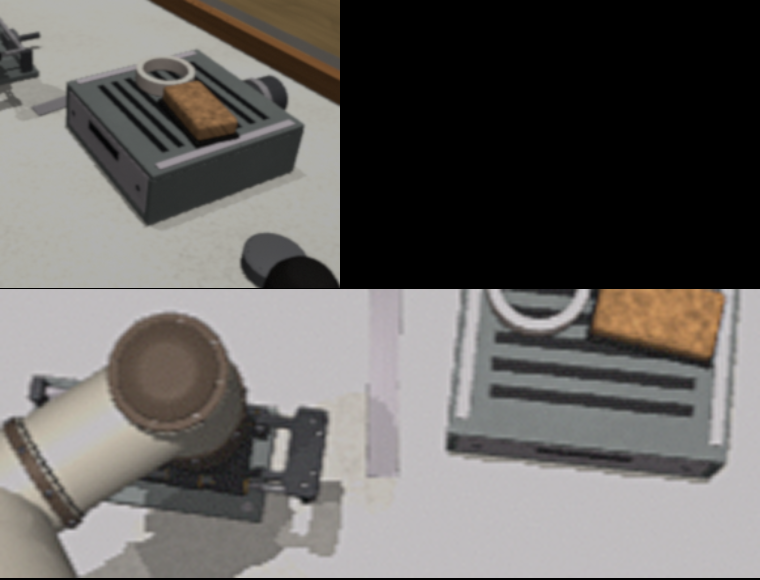

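The drawer is flush and the bystanders haven't moved. Moving above the bar and looking with the wrist camera.

Request:
{"fn": "step_arm", "kwargs": {
  "moves": [
    [0, 0.6, 3.5, 0, 0],
    [0, 0.5, 3.5, 0, 0],
    [0, 0.5, 2.5, 0, 0],
    [0, 0, 0, 0, 0]
  ]
}}

```text
t: 8.5
position: [0.523, 0.2355, 0.1554]
ee_rot: [0.998, -0.061, 0.0, -0.0]
contact_force: [-0.8, -0.2, -0.7]
width: 0.0005
gripper_force: 0.0
```

```bash
python3 - <<'E'
from plant import optics,sensors
import cv2,json
s=sensors.observe();print(s["position"],s["ee_rot"])
json.dump([list(s["position"]),list(s["ee_rot"])],open("pose.json","w"))
cv2.imwrite("pics/w1.png",optics.read_camera("wrist"))
E
```

```text
[0.52299168 0.23553669 0.15542662] [ 9.98133061e-01 -6.10750095e-02  3.82239594e-04 -2.99884900e-04]
```

View pics/w1.png

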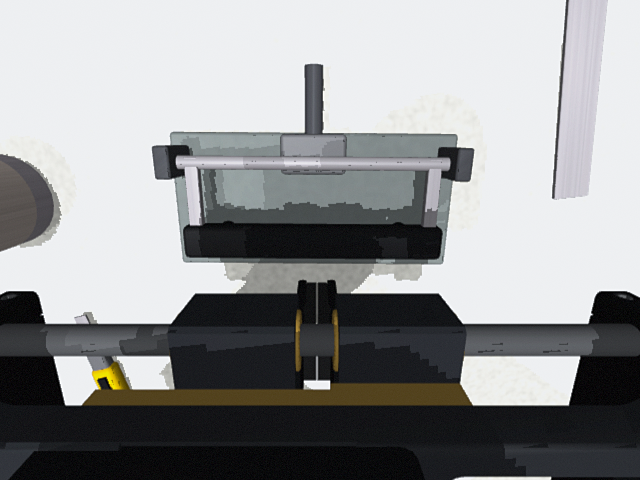

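The wrist view shows the bar at columns 184–442, rows 225–258 (258 is its top edge on the robot side), level with the image rows.

```bash
python3 - <<'E'
from plant import optics
import numpy as np,json
from scipy.spatial.transform import Rotation as R
P,q=json.load(open("pose.json"));p=optics.camera_params("wrist")
T=np.eye(4);T[:3,:3]=R.from_quat(q).as_matrix();T[:3,3]=P;T=T@np.array(p["tool_from_camera"]);K=p["camera_matrix"]
for u,v in[(184,257),(441,257),(312.5,257),(312.5,226)]:
    d=T[:3,:3]@np.linalg.solve(K,[u,v,1.]);print(np.round(T[:3,3]+d*(.059-T[2,3])/d[2],4))
E
```

```text
[0.5252 0.3381 0.059 ]
[0.501 0.141 0.059]
[0.5131 0.2395 0.059 ]
[0.5375 0.2365 0.059 ]
```

Request:
{"fn": "step_arm", "kwargs": {
  "moves": [
    [0, 0.3, 0.25, -3, 0],
    [0, 0, 0, -3, 0],
    [0, 0, 0, -2, 0],
    [0, 0, 0, -1, 0],
    [0, 0, 0, 0, 0]
  ]
}}

```text
t: 9.18
position: [0.5254, 0.2361, 0.0653]
ee_rot: [0.998, -0.062, -0.0, 0.0]
contact_force: [0.2, 0.7, 0.8]
width: 0.0003
gripper_force: 0.0
```

Request:
{"fn": "step_arm", "kwargs": {
  "moves": [
    [0, 0, 0, -0.3, 0],
    [0, 0, 0, -0.3, 0],
    [0, 0, 0, -0.3, 0],
    [0, 0, 0, -0.3, 0]
  ]
}}

```text
t: 9.68
position: [0.5254, 0.2371, 0.0542]
ee_rot: [0.998, -0.062, 0.0, -0.0]
contact_force: [-3.1, 0.3, 7.3]
width: 0.0002
gripper_force: 3.6
```

Request:
{"fn": "step_arm", "kwargs": {
  "moves": [
    [0, 0, 0, -0.3, 0],
    [0, 0, 0, -0.3, 0]
  ]
}}

```text
t: 9.93
position: [0.5253, 0.2371, 0.0488]
ee_rot: [0.998, -0.061, 0.0, -0.0]
contact_force: [-5.8, -0.2, 13.9]
width: 0.0007
gripper_force: 8.5
```

Request:
{"fn": "step_arm", "kwargs": {
  "moves": [
    [0, 0, 0, -0.2, 0],
    [0, 0, 0, -0.2, 0]
  ]
}}

```text
t: 10.18
position: [0.5255, 0.2372, 0.0482]
ee_rot: [0.998, -0.061, 0.001, 0.0]
contact_force: [-14.0, -1.3, 34.5]
width: 0.0006
gripper_force: 18.4
```

Request:
{"fn": "step_arm", "kwargs": {
  "moves": [
    [0, 0, 0, -0.2, 0],
    [0, 0, 0, 0, 0]
  ]
}}

```text
t: 10.42
position: [0.5255, 0.2373, 0.0482]
ee_rot: [0.998, -0.06, 0.001, 0.0]
contact_force: [-14.7, -2.4, 37.5]
width: 0.0006
gripper_force: 19.6
```

Request:
{"fn": "step_arm", "kwargs": {
  "moves": [
    [0, 0, 0, 0.2, 0],
    [0, 0, 0, 0, 0],
    [0, 0, 0, 0, 0],
    [0, 0, 0, 0, 0],
    [0, 0, 0, 0, 0]
  ]
}}

```text
t: 11.05
position: [0.5254, 0.2372, 0.0484]
ee_rot: [0.998, -0.061, 0.001, -0.0]
contact_force: [-11.9, -1.1, 27.1]
width: 0.0003
gripper_force: 14.6
```

Request:
{"fn": "step_arm", "kwargs": {
  "moves": [
    [0, 0, 0, 0.4, 0],
    [0, 0, 0, 0.6, 0],
    [0, 0, 0, 0.8, 0],
    [0, 0, 0, 2, 0],
    [0, 0, 0, 4, 0],
    [0, 0, 0, 4, 0],
    [0, -4, 0, 2, 0],
    [0, -4, 0, 0, 0],
    [0, 0, 0, 0, 0]
  ]
}}

```text
t: 12.18
position: [0.4435, 0.2364, 0.1818]
ee_rot: [0.998, -0.061, -0.0, -0.0]
contact_force: [-0.4, -0.8, 0.4]
width: 0.0008
gripper_force: 0.0
```

```bash
python3 - <<'E'
from plant import optics
import cv2
cv2.imwrite("pics/s3.png",optics.read_camera("side"))
E
```

```text
(no output)
```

View pics/s3.png

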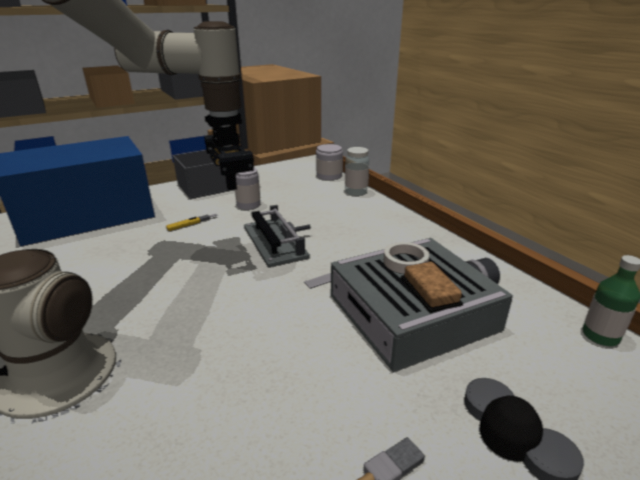

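The bar is back up at about (265,230), the drawer is flush, and everything else is in place. Handing in.

```bash
python3 -c "
from plant import arm
print(arm.finish_job())"
```

```text
the job is handed in; nothing more can be done
None
```

I pushed the drawer home to its stop, then pressed the bar near its middle down to its stop, held it about a second and let it spring back up. The last picture shows the drawer flush, the bar up and the other things where they were; the job is handed in at about 12 s, with no verdict returned.

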